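Hold the food processor's pulse key half-way with the pusher in place

TASK

Stand the slim food pusher upright in the food processor's feed tube, fully home with its collar on the rim, and let go of it. Then press the processor's spring-loaded pulse key with the fingers half-way down, until its top is level with the top of the small fixed marker post beside it, never pushing it right down to its stop, and keep holding it there: the program finishes while the fingers are still holding the key at half travel. Leave the wide pusher, which does not fit, and the other things standing where they are.

Things in the scene. Friction and masses are not known exactly. Their poses are not given: they have to be found in the camera images.
- processor: White food processor, fixed. Origin: centre of its underside; z up; 250 mm along its y, 150 mm along x; base 45 mm high. At local y = +55 mm: clear bowl with a white cover (132 mm across, top at 105 mm) and, in its middle, the upright feed tube. At local y = -75 mm: a housing 80 x 80 mm, top at 69 mm, with the pulse key in its middle and a marker post.
- tube_mouth (a point): Centre of the feed tube's rim, 145 mm above the worktop. Vertical round tube, 42 mm bore, flaring to 54 mm bore and 64 mm outside over the top 11 mm; it is open right down into the bowl, with at least 80 mm of free depth below the rim.
- pulse_key (a joint): Travel of the pulse key in m: 0 released, grows as it is pushed straight down, 0.024 at its stop; half-way is 0.012. It springs back: about 4 N start it moving, about 8 N hold it half-way, 12 N reach the stop.
- key_top (a point): Centre of the top face of the pulse key, a ribbed grey rectangular cap 50 mm (x of the processor) by 42 mm (y) and 12 mm thick; moves with the key. Top 105 mm above the worktop when released, 93 mm half-way, 81 mm at the stop. Pressed straight down from above.
- marker_top (a point): Centre of the top of the fixed marker post, 14 x 7 mm, standing on the key's outer side (34 mm from the key's axis toward the processor's -y). Its top, 93 mm above the worktop, is level with the key's top at half travel.
- slim_pusher: Slim pusher, loose, white, 0.08 to 0.17 kg, 116 mm tall, standing on its foot; origin: centre of the foot; z up, round about it. Shaft 34 mm diameter from 0 to 70 mm, collar 62 mm diameter from 70 to 76 mm, round grip 30 mm diameter from 76 to 116 mm. Fully home, its collar lies on the tube rim and its foot is 70 mm below the rim. The two pushers may swap places.
- wide_pusher: The wide food pusher, loose, the same white plastic, height and grip as the slim one, but its shaft is 58 mm and its collar 72 mm in diameter: too wide for the tube. Origin at the centre of its foot. Leave it alone.
- shaker: Bystander: salt shaker, 44 mm diameter, 90 mm tall, loose; origin at the centre of its underside.
- spice_jar: Bystander: slim spice jar with dark cap, 41 mm diameter, 105 mm tall, loose; origin at the centre of its underside.
- jam_jar: Bystander: small jar with a wide screw lid, 58 x 62 mm, 86 mm tall, loose; origin at the centre of its underside.
Not all that is in view belongs to the job. What is shaped like the slim_pusher but green, orange or yellow is not meant.

How it is judged (in metres and radians):
On the way, in this order (a step that is already met when the one before it is completed fails the run):
1. the slim pusher stands fully home in the feed tube and is let go (z of slim_pusher in the frame of tube_mouth below -0.066 m and horizontal distance between slim_pusher and tube_mouth below 0.01 m and angle between slim_pusher's own z axis and vertical below 0.12 rad and contact force between each of the arm, the fingers and slim_pusher below 0.1 N), for 0.2 s.
2. the fingers hold the pulse key about half-way down for a second (value of joint pulse_key between 0.008 and 0.016 m and contact force between the fingers and processor above 1.5 N), for 1 s.
At the end, for the whole second after the job is handed in: The slim pusher is upright in the feed tube with its collar on the rim (foot at least 66 mm below the rim, within 10 mm of the tube's axis, tilt under 0.12 rad), not touched by the robot, and the robot's fingers still hold the pulse key at 8 to 16 mm of its 24 mm travel (all of step 1 and all of step 2); the arm keeps its last pose, push and grip.
It fails at once if the pulse key is pushed right down to its stop (value of joint pulse_key above 0.0225 m).
It fails at once if the salt shaker is moved or knocked over (distance of shaker from where it was at the start of the episode above 0.04 m or angle between shaker's own z axis and vertical above 0.5 rad).
It fails at once if the spice jar is moved or knocked over (distance of spice_jar from where it was at the start of the episode above 0.04 m or angle between spice_jar's own z axis and vertical above 0.5 rad).
It fails at once if the jam jar is moved or knocked over (distance of jam_jar from where it was at the start of the episode above 0.04 m or angle between jam_jar's own z axis and vertical above 0.5 rad).
It fails at once if the wide pusher is moved or knocked over (distance of wide_pusher from where it was at the start of the episode above 0.04 m or angle between wide_pusher's own z axis and vertical above 0.5 rad).
It also fails if it takes over 51 s, if anything falls off the work surface, if the arm or the gripper's body presses on something with over 40 N, if the wrist force passes 120 N, or if a joint passes its speed limit or range.

ROBOT

A 6-joint arm with a two-finger parallel gripper is mounted at the origin on the work surface; the furniture and walls round the work are solid. World frame = base frame: x ahead of the robot, y to its left, z up, the work surface at z = 0. Lengths are in mm, angles in degrees, forces in N, time in s.
With the tool pointing down it reaches from about 350 to 850 mm from the base axis. Payload 8.1 kg.
Tool frame: the origin (TCP) lies at the very end of the fingers, on their centre line; the grasp point (between the pads) lies 19 mm behind it; z points along the fingers, y is the line along which they close (so a half turn about z gives the same grasp; the last joint's range is limited). The gripper opens to 85 mm and grips with 20 to 120 N. Pads are 22 mm wide; open, the fingers measure 114 mm over their backs; the gripper's body (76 mm by 85 mm) begins 54 mm behind the grasp point. The pads swing forward as they close: fully open they stand 13 mm farther back than shut.
Start: joints at [63.69, 7.471, 85.268, -0, 87.261, -4.893], TCP at [219.073, 558.581, 231.292] pointing down, gripper open.
Joint ranges: [-169.43, 169.43], [-51.17, 129.36], [1.28, 143.12], [-76.62, 256.62], [0, 156.53], [-152.29, 152.29]. Speed limits (degrees/s): [136.94, 136.94, 159.86, 180, 180, 180].

INTERFACE

Orientations are given as [roll, pitch, yaw] about the fixed x, y, z axes, in that order (R = Rz(yaw) Ry(pitch) Rx(roll)).
In Python, from bench import status, viewer, job gives the robot as it stands.
- The arm moves only by the tool arm_command, never from a script. Its argument "targets" is a list that holds one entry, the list of rows, each a list of 7 numbers: the shift along the world's x, y, z in m, then the turn, a rotation vector about the world's x, y, z in rad, then the opening, from -1 (shut) to 1 (fully open). In form: [[[dx, dy, dz, rx, ry, rz, gripper], ...]]. A call has 1 to 10 rows; each row shifts and turns the commanded pose from where the row before left it; what a row does not reach is not made up. A row lasts 1/8 s, in which the tool goes at most 62.5 mm and 10.7 degrees, less where a joint would pass 70% of its speed; a pose out of reach is approached as far as the arm can. A call with a gripper value outside its range is refused whole. The fingers move at their own pace and stop on an object; "force" is the grip in N (left out, the last holds). Time passes only in rows, so rows that do not move let the fingers close. It gives the time, the measured TCP pose, the force, the opening and the grip force at its end, in the units of the state.
- status.sense(): the state, without advancing time (a new reading comes with each control period).
- viewer.snapshot(name): name is "scene" or "top" or "wrist"; returns the picture (384x512x3 uint8, red, green, blue); there is no depth.
- viewer.camera_model(name): a dict with "vertical_fov" (degrees; the focal length in pixels is half the picture's height over the tangent of half this angle, whatever the lens; pixels are square), "cx", "cy" (the principal point, pixels), "xyz" and "attitude" of the camera in the world. Camera axes: x right, y down, z forward; pixel columns grow to the right and rows downward; lengths in mm; the calibration is good to about 2 mm. The wrist camera is an equidistant fisheye: a pixel r from the principal point sees the ray r / f radians off the axis. A picture is of the moment at which its call begins: read the wrist's pose just before it. camera_model takes no time and is no camera call; for the wrist camera it gives the pose at the moment of the call.
- job.hand_in(): hands the job in; it is judged then, once.
The state is a dict: "time": time; "joint_pos": joint angles; "qd": joint speeds; "joint_efforts": joint torques, N m; "tool_pos": TCP position; "tcp_rot": TCP orientation; "ft_force": force on the tool from outside, world axes, zero at the start; "wrist_torque": the same for the moment, N m; "finger_gap": finger opening in mm; "grip_force": force on a finger pad.
Only numpy, scipy, OpenCV 4.12 (cv2) and the standard library are available. Lean on these libraries where they do the work, as an engineer would, in place of code of your own. Each camera call takes 0.05 s, during which the arm holds its last target. There are 200 camera calls.

## Working session

There is one attempt and no reset: what is moved stays moved. The work goes in short steps, Python scripts to look and compute and a tool call to move; the robot and the scene stay as the last step left them, time stands still between calls to the robot, and variables do not carry over. Pictures are saved under pics/ and viewed, at most 10 in all, crops included, and the job is handed in when it is done.

Besides the shell and the picture viewer there is one more tool, called after ">>>" as name([rows], argument=value, ...), one row to a line, values as JSON. arm_command: Moves the arm, as the interface text tells. Its arguments: {"type":"object","properties":{"targets":{"type":"array"},"force":{"type":"number"}},"required":["targets"]}

```bash
mkdir -p pics; cat > h.py <<'E'
import numpy as np,cv2
from scipy.spatial.transform import Rotation as R
from bench import status,viewer,job
def snap(n,f):
    m=viewer.camera_model(n); p=viewer.snapshot(n); cv2.imwrite('pics/'+f,cv2.cvtColor(p,cv2.COLOR_RGB2BGR)); return m,p
def ray(m,u,v,fish=False):
    f=192/np.tan(np.radians(m['vertical_fov']/2)); d=np.array([u-m['cx'],v-m['cy']])
    if fish:
        r=np.hypot(*d); t=r/f; c=np.array([*(np.sin(t)*d/max(r,1e-9)),np.cos(t)])
    else: c=np.array([*d/f,1])
    return R.from_euler('xyz',m['attitude'],degrees=True).apply(c)
def at(m,u,v,z,fish=False):
    d=ray(m,u,v,fish); o=np.array(m['xyz']); return o+d*(z-o[2])/d[2]
E
python3 - <<'E'
from h import *
for n in ('scene','top'):
    m,p=snap(n,n+'1.png'); print(n,m)
print(status.sense())
E
```

```text
scene {'vertical_fov': 53.953470311628635, 'cx': 247.08403761917955, 'cy': 194.65183380090463, 'xyz': array([ 154.3437529 , -596.1855855 ,  848.00719421]), 'attitude': array([-137.76818975,   -0.52126946,  -28.0949003 ])}
top {'vertical_fov': 50.591323316601404, 'cx': 252.56050799535242, 'cy': 195.88228044815543, 'xyz': array([ 420.31093373,   25.17413202, 1293.40343551]), 'attitude': array([-176.09105846,   -1.59654404,  -88.92407744])}
{'time': 0.1, 'joint_pos': array([ 6.36901065e+01,  7.51197922e+00,  8.53238236e+01,  3.98361307e-04,
        8.72630403e+01, -4.89304080e+00]), 'qd': array([-0.00233135, -0.14438568, -0.18219442, -0.00897778, -0.01165897,
       -0.01529737]), 'joint_efforts': array([ 1.21448058e-03, -5.70952678e+01, -5.01942086e+01, -2.30229871e-04,
        8.11863109e-03,  3.12158500e-05]), 'tool_pos': array([218.84003196, 558.11914471, 230.32934361]), 'tcp_rot': array([-1.79901551e+02, -8.82733153e-03,  1.58583120e+02]), 'ft_force': array([-0.40095977,  0.12952307, -0.33768083]), 'wrist_torque': array([-0.0313324 ,  0.02165975,  0.0225244 ]), 'grip_force': 0.0, 'finger_gap': 85.1418633565292}
```

View pics/scene1.png

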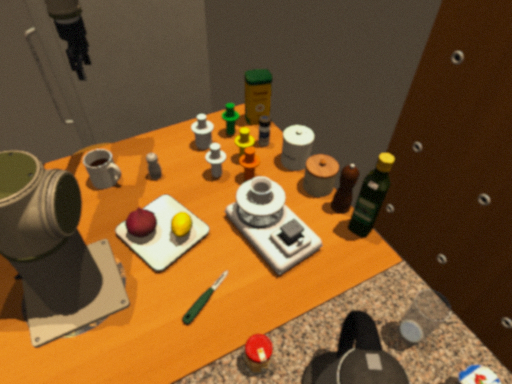

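View pics/top1.png

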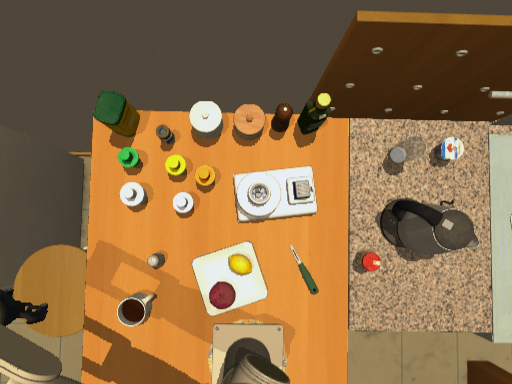

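Two white pushers: in top view at (132,194) and (183,203); the latter looks slimmer. The processor is at about (275,193), with the tube at (260,194) and the key at (300,189). I'll enlarge these.

```bash
python3 - <<'E'
import cv2
t=cv2.imread('pics/top1.png')[145:235,110:330]; s=cv2.imread('pics/scene1.png')[95:285,180:330]
cv2.imwrite('pics/tc.png',cv2.resize(t,None,fx=3.6,fy=3.6,interpolation=cv2.INTER_CUBIC))
cv2.imwrite('pics/sc.png',cv2.resize(s,None,fx=3,fy=3,interpolation=cv2.INTER_CUBIC))
E
```

```text
(no output)
```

View pics/tc.png

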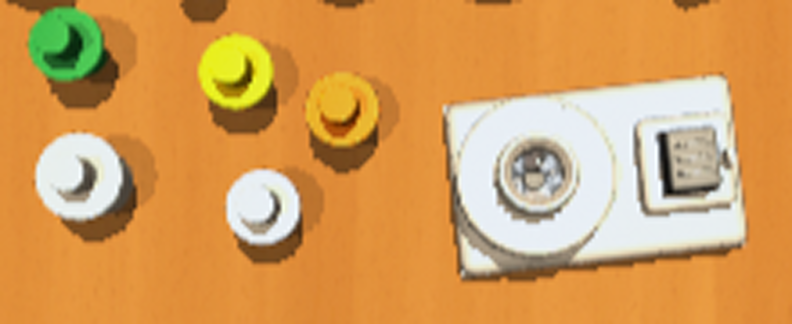

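View pics/sc.png

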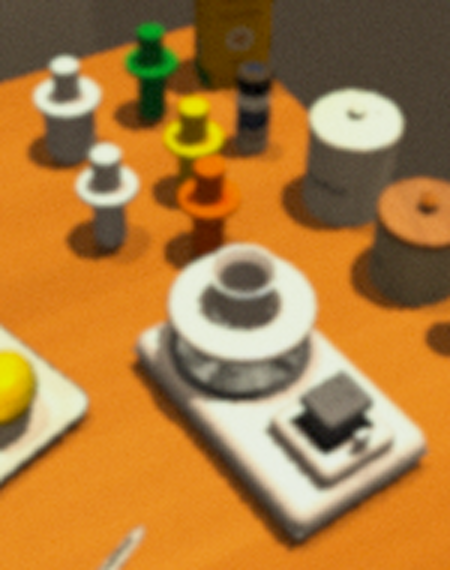

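Slim pusher: top-crop collar (263,207), grip (261,207). Tube rim (538,174), key top (693,160), base corners (447,104), (724,77), (745,243), (463,277). Scene crop: collar (107,185), grip top (105,155), rim (244,271), key top (338,398).

```bash
python3 - <<'E'
from h import *
mt=viewer.camera_model('top'); ms=viewer.camera_model('scene')
T=lambda u,v,z:at(mt,(u+.5)/3.6-.5+110,(v+.5)/3.6-.5+145,z)[:2].round(1)
S=lambda u,v,z:at(ms,(u+.5)/3-.5+180,(v+.5)/3-.5+95,z)[:2].round(1)
for n,t,s,z in [('slim collar',(263,207),(107,185),76),('slim grip',(258,208),(105,155),116),('rim',(538,174),(244,271),145),('key',(693,160),(338,398),105),('wide collar',(79,176),(67,95),76)]:
    print(n,T(*t,z),S(*s,z))
c=[T(*q,45) for q in [(447,104),(724,77),(745,243),(463,277)]]; print(c,np.mean(c,0))
print('collar dia',np.linalg.norm(T(226,207,76)-T(300,207,76)),np.linalg.norm(T(36,176,76)-T(123,176,76)))
print('orange',T(342,110,76),'yellow',T(236,71,76),'marker',T(728,158,93))
E
```

```text
slim collar [481.1 201.2] [479.1 202.4]
slim grip [478.2 199.4] [479.1 202. ]
rim [508.1 -23.7] [508.1 -23.2]
key [ 525.3 -152.2] [ 525.6 -152.3]
wide collar [503.7 353.7] [502.2 356.6]
[array([574.3,  51.2]), array([ 603.1, -187.2]), array([ 460.1, -206.6]), array([426.4,  34.4])] [515.975 -77.05 ]
collar dia 61.111782824591195 71.51573253487655
orange [563.5 138. ] yellow [594.3 227.1] marker [ 528.6 -183. ]
```

>>> arm_command([
  [[0.026,-0.036,0,0,0,0,1],[0.026,-0.036,0,0,0,0,1],[0.026,-0.036,0,0,0,0,1],[0.026,-0.036,0,0,0,0,1],[0.026,-0.036,0,0,0,0,1],[0.026,-0.036,0,0,0,0,1],[0.026,-0.036,0,0,0,0,1],[0.026,-0.036,0,0,0,0,1],[0.026,-0.036,0,0,0,0,1],[0.026,-0.032,0,0,0,0,1]],
])

```text
time: 1.35
tool_pos: [479.5, 201.1, 230.9]
tcp_rot: [-180.0, -0.0, 158.6]
ft_force: [0.2, 0.4, 0.3]
finger_gap: 85.4
grip_force: 0.0
```

>>> arm_command([
  [[0,0,-0.03,0,0,0,1],[0,0,-0.02,0,0,0,1],[0,0,0,0,0,0,1]],
])

```text
time: 1.72
tool_pos: [477.5, 201.9, 179.0]
tcp_rot: [-179.8, -0.2, 158.6]
ft_force: [-0.3, 0.6, -0.4]
finger_gap: 85.4
grip_force: 0.0
```

```bash
python3 - <<'E'
from h import *
s=status.sense();print(s['tool_pos'],s['tcp_rot'],s['time'])
m,p=snap('wrist','w1.png');print(m)
E
```

```text
[477.52163267 201.94231399 178.96515142] [-179.83563114   -0.20779316  158.56352659] 1.725
{'vertical_fov': 65.70646984690485, 'cx': 255.52448142222337, 'cy': 195.7527153482794, 'xyz': array([412.67270931, 228.01746035, 321.0746046 ]), 'attitude': array([1.64205690e+02, 1.30881146e-01, 6.85561951e+01])}
```

View pics/w1.png

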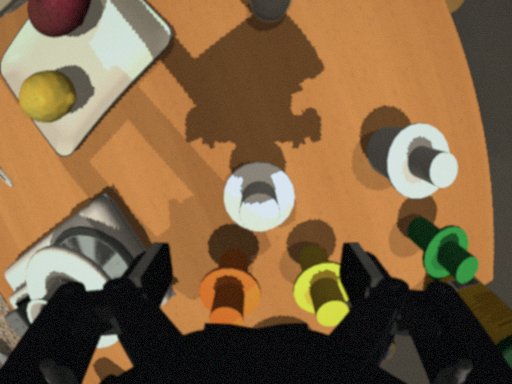

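The wrist view shows the slim pusher's collar centred at about (259,196), centred in the columns between the fingers (155 to 355). I'll check its position.

```bash
python3 - <<'E'
from h import *
m=viewer.camera_model('wrist'); print(at(m,259,196,75,True), at(m,260,212,116,True))
print(at(m,224,196,75,True)-at(m,294,196,75,True))
E
```

```text
[480.0791717  205.09237756  75.        ] [480.66033856 205.19520498 116.        ]
[-22.23829494 -56.69981103   0.        ]
```

>>> arm_command([
  [[0.002,0.0015,-0.03,0,0,0,1],[0,0,-0.03,0,0,0,1],[0,0,-0.02,0,0,0,1],[0,0,-0.015,0,0,0,1],[0,0,0,0,0,0,1],[0,0,0,0,0,0,1]],
])

```text
time: 2.52
tool_pos: [481.9, 204.4, 87.6]
tcp_rot: [179.9, 0.1, 158.6]
ft_force: [0.4, 0.1, 0.1]
finger_gap: 85.5
grip_force: 0.0
```

>>> arm_command([
  [[0,0,0,0,0,0,-1],[0,0,0,0,0,0,-1],[0,0,0,0,0,0,-1],[0,0,0,0,0,0,-1],[0,0,0,0,0,0,-1],[0,0,0,0,0,0,-1],[0,0,0,0,0,0,-1],[0,0,0,0,0,0,-1]],
], force=40)

```text
time: 3.52
tool_pos: [481.3, 204.1, 86.7]
tcp_rot: [180.0, 0.0, 158.6]
ft_force: [-1.1, -1.7, 5.8]
finger_gap: 28.3
grip_force: 39.5
```

>>> arm_command([
  [[0,0,0.01,0,0,0,-1],[0,0,0.025,0,0,0,-1],[0,0,0.03,0,0,0,-1],[0,0,0.03,0,0,0,-1],[0,0,0.03,0,0,0,-1],[0,0,0.03,0,0,0,-1],[0,0,0.02,0,0,0,-1],[0,0,0,0,0,0,-1],[0,0,0,0,0,0,-1]],
])

```text
time: 4.65
tool_pos: [480.5, 203.9, 259.8]
tcp_rot: [-179.9, -0.1, 158.6]
ft_force: [-0.2, -0.8, -2.0]
finger_gap: 28.1
grip_force: 39.6
```

```bash
python3 - <<'E'
from h import *
s=status.sense();print(s['tool_pos'],s['tcp_rot'],s['finger_gap'],s['ft_force'])
m,a=snap('wrist','w2.png');print(m)
ms,b=snap('scene','s2.png')
c=cv2.resize(b[40:200,150:290],(504,576),interpolation=cv2.INTER_CUBIC)
w=cv2.resize(a[120:384,190:320],(284,576))
cv2.imwrite('pics/c2.png',np.hstack([c,w])[:,:,::-1])
E
```

```text
[480.49678863 203.91955022 259.8366531 ] [-1.79928308e+02 -8.97116690e-02  1.58583926e+02] 28.148651562319902 [-0.15626229 -0.77370048 -2.04682166]
{'vertical_fov': 65.70646984690485, 'cx': 255.52448142222337, 'cy': 195.7527153482794, 'xyz': array([415.28541099, 229.87658284, 401.79368424]), 'attitude': array([1.64089061e+02, 3.63791371e-02, 6.85757413e+01])}
```

View pics/c2.png

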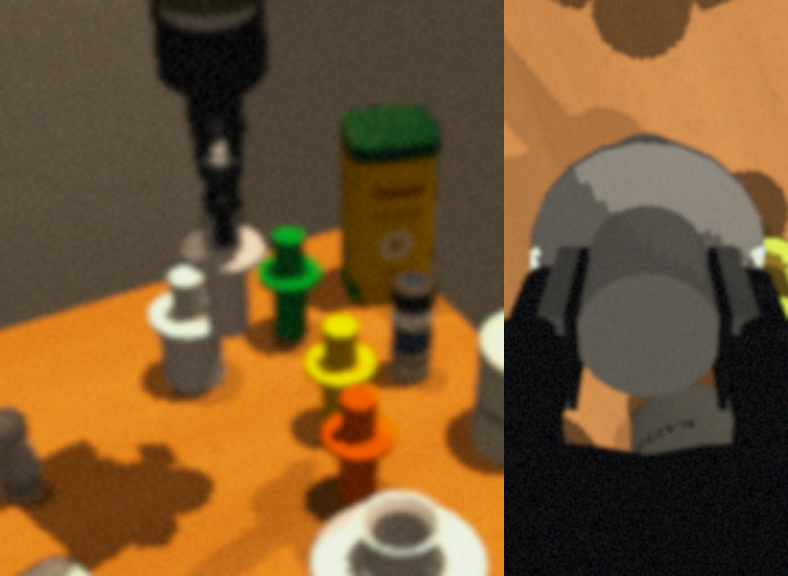

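```bash
python3 - <<'E'
from h import *
m=viewer.camera_model('wrist')
f=lambda u,v,z:at(m,190+(u-504)/2.185,120+v/2.182,z,True).round(1)
print('grip',f(649,337,289.5),'near edge',f(649,276,289.5),'far',f(649,398,289.5))
print('collar L/R',f(531,250,249.5),f(765,250,249.5),'top edge',f(648,137,249.5))
# camera 'up' dir horizontal
d=f(648,100,249.5)-f(648,250,249.5);d/=np.linalg.norm(d);print(d)
print(((f(649,337,289.5)-f(648,137,249.5))[:2]@d[:2]))
E
```

```text
grip [478.  205.4 289.5] near edge [465.3 210.4 289.5] far [492.2 199.9 289.5]
collar L/R [465.6 177.8 249.5] [487.5 233.8 249.5] top edge [448.8 216.7 249.5]
[-0.930783    0.36557215  0.        ]
-31.309829051948363
```

>>> arm_command([
  [[0.003,-0.02,0,0,0,0,-1],[0.004,-0.03,0,0,0,0,-1],[0.004,-0.03,0,0,0,0,-1],[0.004,-0.03,0,0,0,0,-1],[0.004,-0.03,0,0,0,0,-1],[0.004,-0.03,0,0,0,0,-1],[0.004,-0.03,0,0,0,0,-1],[0.002,-0.0285,0,0,0,0,-1],[0,0,0,0,0,0,-1],[0,0,0,0,0,0,-1]],
])

```text
time: 6.0
tool_pos: [509.7, -24.1, 260.4]
tcp_rot: [180.0, -0.1, 158.6]
ft_force: [-0.3, -0.1, -1.9]
finger_gap: 28.1
grip_force: 39.7
```

>>> arm_command([
  [[0,0,-0.01,0,0,0,-1],[0,0,-0.01,0,0,0,-1],[0,0,0,0,0,0,-1],[0,0,0,0,0,0,-1]],
])

```text
time: 6.5
tool_pos: [510.0, -24.2, 241.2]
tcp_rot: [-180.0, -0.0, 158.6]
ft_force: [0.7, -0.6, -0.7]
finger_gap: 27.9
grip_force: 39.8
```

```bash
python3 - <<'E'
from h import *
s=status.sense();print(s['tool_pos'],s['tcp_rot'],s['finger_gap'],s['ft_force'])
m,a=snap('top','t3.png')
m,b=snap('scene','s3.png')
c=cv2.resize(b[130:250,210:300],(450,600),interpolation=cv2.INTER_CUBIC)
w=cv2.resize(a[150:240,230:282],(347,600),interpolation=cv2.INTER_CUBIC)
cv2.imwrite('pics/c3.png',np.hstack([c,w])[:,:,::-1])
E
```

```text
[509.98047718 -24.19760082 241.19159333] [-1.79995116e+02 -1.78441776e-02  1.58604195e+02] 27.900793281796396 [ 0.65895962 -0.55338014 -0.65214918]
```

View pics/c3.png

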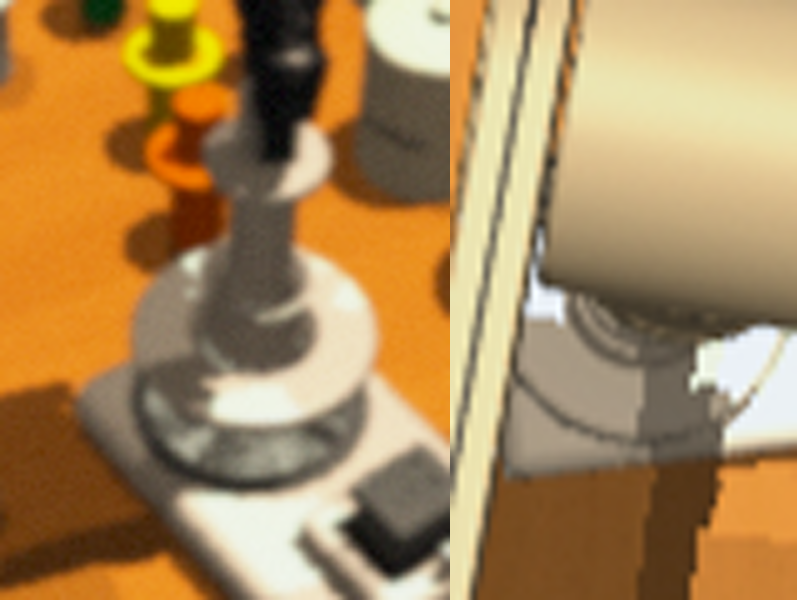

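The pusher is upright just above the rim and looks centred on it (scene-crop foot around (258,310)). I'll lower it gently.

>>> arm_command([
  [[0,0,-0.006,0,0,0,-1],[0,0,-0.006,0,0,0,-1],[0,0,-0.006,0,0,0,-1],[0,0,-0.006,0,0,0,-1],[0,0,-0.006,0,0,0,-1],[0,0,0,0,0,0,-1]],
])

```text
time: 7.35
tool_pos: [509.7, -24.3, 210.5]
tcp_rot: [-180.0, -0.1, 158.6]
ft_force: [-0.3, -0.6, -1.0]
finger_gap: 28.1
grip_force: 39.8
```

>>> arm_command([
  [[0,0,-0.008,0,0,0,-1],[0,0,-0.008,0,0,0,-1],[0,0,-0.008,0,0,0,-1],[0,0,-0.008,0,0,0,-1],[0,0,-0.006,0,0,0,-1],[0,0,-0.004,0,0,0,-1],[0,0,-0.003,0,0,0,-1],[0,0,0,0,0,0,-1]],
])

```text
time: 8.35
tool_pos: [510.0, -24.4, 166.2]
tcp_rot: [-180.0, -0.0, 158.6]
ft_force: [0.6, -1.4, -1.1]
finger_gap: 27.8
grip_force: 39.8
```

Foot about 79–80 mm; 4–5 mm remain.

>>> arm_command([
  [[0,0,-0.002,0,0,0,-1],[0,0,-0.002,0,0,0,-1],[0,0,0,0,0,0,-1],[0,0,0,0,0,0,-1]],
])

```text
time: 8.85
tool_pos: [510.1, -24.4, 162.3]
tcp_rot: [-180.0, 0.0, 158.6]
ft_force: [-0.1, -0.2, -2.3]
finger_gap: 27.9
grip_force: 39.8
```

>>> arm_command([
  [[0,0,0,0,0,0,0],[0,0,0,0,0,0,0.6],[0,0,0,0,0,0,1],[0,0,0,0,0,0,1],[0,0,0,0,0,0,1],[0,0,0,0,0,0,1],[0,0,0,0,0,0,1]],
])

```text
time: 9.72
tool_pos: [510.1, -24.4, 162.3]
tcp_rot: [180.0, -0.0, 158.6]
ft_force: [0.4, 0.9, 1.1]
finger_gap: 85.2
grip_force: 0.0
```

>>> arm_command([
  [[0,0,0.02,0,0,0,1],[0,0,0.03,0,0,0,1],[0,0,0.03,0,0,0,1],[0,0,0.01,0,0,0,1],[0,0,0,0,0,0,1]],
])

```text
time: 10.35
tool_pos: [510.4, -24.5, 252.4]
tcp_rot: [180.0, 0.1, 158.6]
ft_force: [-0.7, -0.3, -0.5]
finger_gap: 85.5
grip_force: 0.0
```

```bash
python3 - <<'E'
from h import *
s=status.sense();print(s['tool_pos'],s['finger_gap'],s['ft_force'])
m,a=snap('wrist','w4.png')
m,b=snap('scene','s4.png')
c=cv2.resize(b[150:270,210:300],(450,600),interpolation=cv2.INTER_CUBIC)
w=cv2.resize(a[100:360,180:330],(346,600),interpolation=cv2.INTER_CUBIC)
cv2.imwrite('pics/c4.png',np.hstack([c,w])[:,:,::-1])
E
```

```text
[510.3605191  -24.46691556 252.44857168] 85.4767064597405 [-0.66190166 -0.26095596 -0.52649488]
```

View pics/c4.png

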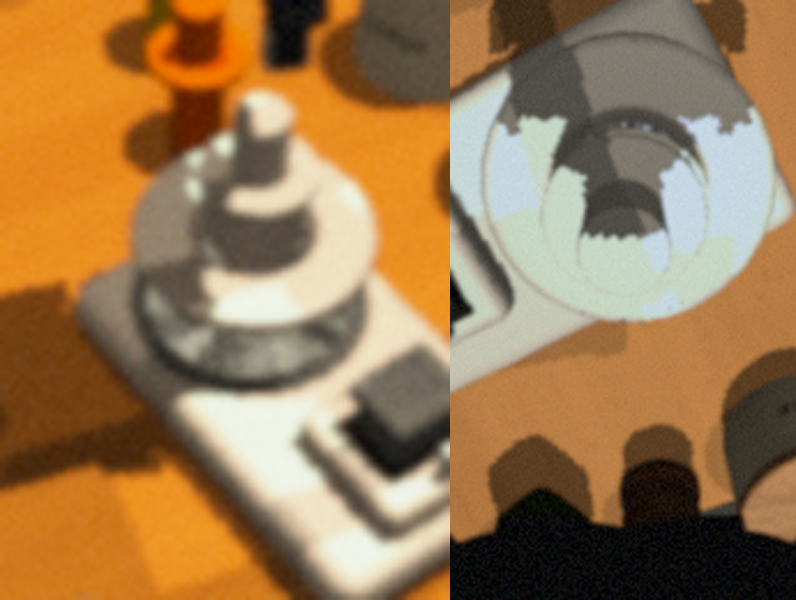

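The pusher is home in the tube, collar on the rim, upright. Next I'll move over the key with the fingers shut.

>>> arm_command([
  [[0.001,-0.018,0,0,0,0,-1],[0.003,-0.03,0,0,0,0,-1],[0.004,-0.03,0,0,0,0,-1],[0.004,-0.03,0,0,0,0,-1],[0.0033,-0.02,0,0,0,0,-1],[0,0,-0.03,0,0,0,-1],[0,0,-0.04,0,0,0,-1],[0,0,-0.04,0,0,0,-1],[0,0,-0.02,0,0,0,-1],[0,0,0,0,0,0,-1]],
])

```text
time: 11.7
tool_pos: [524.2, -152.2, 120.7]
tcp_rot: [-180.0, -0.2, 158.6]
ft_force: [-1.1, 0.1, 0.6]
finger_gap: 0.1
grip_force: 0.0
```

```bash
python3 - <<'E'
from h import *
s=status.sense();print(s['tool_pos'],s['finger_gap'],s['ft_force'])
ms=viewer.camera_model('scene'); print(at(ms,210+266/5-.4,150+108/5-.4,191))
m,b=snap('scene','s5.png')
cv2.imwrite('pics/c5.png',cv2.resize(b[150:280,210:340],(600,600),interpolation=cv2.INTER_CUBIC)[:,:,::-1])
E
```

```text
[ 524.18945613 -152.15765803  120.6660424 ] 0.07610086059889357 [-1.1199428   0.08720283  0.62865442]
[512.44265213 -21.32758368 191.        ]
```

View pics/c5.png

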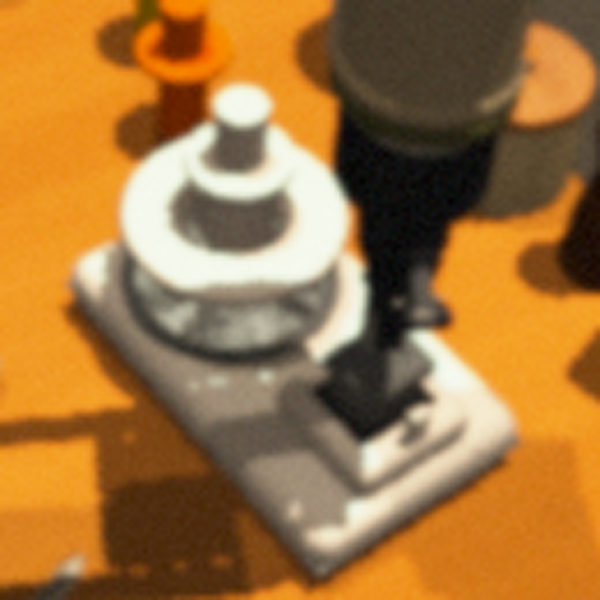

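Pusher is upright with the collar at the rim plane, and the fingertips are above the key's centre. I'll press in small steps, watching z and force.

>>> arm_command([
  [[0,0,-0.006,0,0,0,-1],[0,0,-0.005,0,0,0,-1],[0,0,-0.003,0,0,0,-1],[0,0,0,0,0,0,-1],[0,0,0,0,0,0,-1]],
])

```text
time: 12.38
tool_pos: [525.4, -152.4, 108.4]
tcp_rot: [-180.0, 0.0, 158.6]
ft_force: [0.6, 0.1, 0.3]
finger_gap: 0.3
grip_force: 0.0
```

>>> arm_command([
  [[0,0,-0.002,0,0,0,-1],[0,0,-0.002,0,0,0,-1],[0,0,-0.002,0,0,0,-1],[0,0,0,0,0,0,-1],[0,0,0,0,0,0,-1]],
])

```text
time: 13.0
tool_pos: [525.5, -152.5, 102.5]
tcp_rot: [-180.0, 0.0, 158.6]
ft_force: [-1.0, 0.3, 4.1]
finger_gap: 0.2
grip_force: 2.2
```

Contact (4.1 N at 102.5 mm, as expected). About 9.5 mm to go.

>>> arm_command([
  [[0,0,-0.002,0,0,0,-1],[0,0,-0.002,0,0,0,-1],[0,0,-0.002,0,0,0,-1],[0,0,0,0,0,0,-1],[0,0,0,0,0,0,-1]],
])

```text
time: 13.62
tool_pos: [525.5, -152.5, 96.6]
tcp_rot: [-180.0, 0.0, 158.6]
ft_force: [-1.6, 0.7, 5.1]
finger_gap: 0.3
grip_force: 3.1
```

>>> arm_command([
  [[0,0,-0.002,0,0,0,-1],[0,0,-0.0015,0,0,0,-1],[0,0,0,0,0,0,-1],[0,0,0,0,0,0,-1],[0,0,0,0,0,0,-1]],
])

```text
time: 14.25
tool_pos: [525.5, -152.5, 93.3]
tcp_rot: [-180.0, 0.0, 158.6]
ft_force: [-1.9, 1.5, 7.5]
finger_gap: -0.2
grip_force: 3.6
```

>>> arm_command([
  [[0,0,0,0,0,0,-1],[0,0,0,0,0,0,-1],[0,0,0,0,0,0,-1],[0,0,0,0,0,0,-1],[0,0,0,0,0,0,-1],[0,0,0,0,0,0,-1],[0,0,0,0,0,0,-1],[0,0,0,0,0,0,-1],[0,0,0,0,0,0,-1],[0,0,0,0,0,0,-1]],
])

```text
time: 15.5
tool_pos: [525.5, -152.5, 93.3]
tcp_rot: [180.0, 0.0, 158.6]
ft_force: [-1.8, 1.9, 7.1]
finger_gap: -0.0
grip_force: 3.6
```

```bash
python3 - <<'E'
from h import *
m,b=snap('scene','s6.png')
cv2.imwrite('pics/c6.png',cv2.resize(b[160:270,220:330],(600,600),interpolation=cv2.INTER_CUBIC)[:,:,::-1])
E
```

```text
(no output)
```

View pics/c6.png

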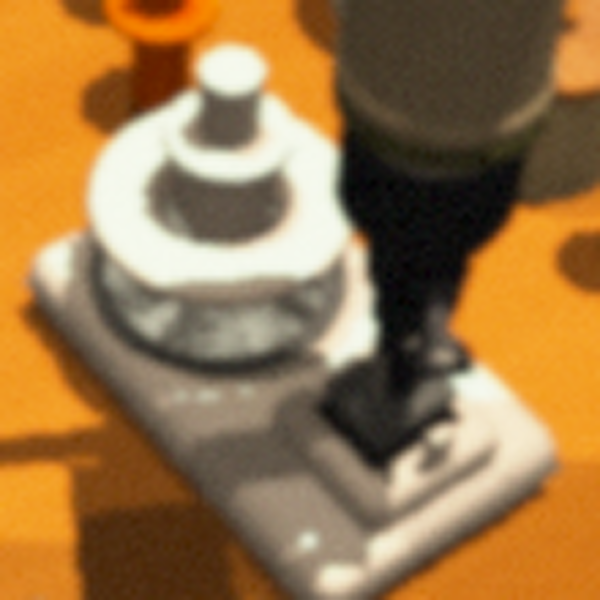

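The key is depressed to about the marker's level, and the pusher stands home with its collar on the rim. Handing in.

```bash
python3 -c "
from h import *
print(job.hand_in())"
```

```text
the job is handed in; nothing more can be done
None
```

I handed the job in with the slim pusher released upright in the feed tube, collar on the rim, and the fingers holding the pulse key about half-way down (fingertips at 93.3 mm, about 7 N); no verdict was returned.

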